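Sort the leftovers of a blood draw into cup, holder and pen tray

ROBOT

A 6-joint arm with a two-finger parallel gripper is mounted at the origin on the work surface; the furniture and walls round the work are solid. World frame = base frame: x ahead of the robot, y to its left, z up, the work surface at z = 0. Lengths are in m, angles in rad, forces in N, time in s.
With the tool pointing down it reaches from about 0.375 to 0.9 m from the base axis. Payload 3.1 kg.
Tool frame: the origin (TCP) lies on the centre line of the jaws, within the pads' length; the fingertips stand ahead of it and the grasp point (between the pads) lies 3 mm ahead of it (robot.tip_reach is the z of the fingertips in the tool frame, in m); z points along the fingers, y is the line along which they close (so a half turn about z gives the same grasp; the last joint's range is limited). The gripper opens to 87 mm and grips with 3 to 60 N. Pads are 19 mm wide; open, the fingers measure 117 mm over their backs; the gripper's body (75 mm by 190 mm) begins 51 mm behind the grasp point.
Start: joints at [-1.385, 0.527, 1.433, -0, 1.181, -0.178], TCP at [0.223, -0.584, 0.245] pointing down, gripper open.
Joint ranges: [-3.08, 3.08], [-0.75, 2.2], [0.22, 2.44], [-1.43, 4.57], [0, 2.65], [-2.85, 2.85]. Speed limits (rad/s): [2.79, 2.79, 3.14, 3.14, 3.14, 3.14].

INTERFACE

Orientations are given as a unit quaternion [x, y, z, w].
In Python, from rig import sensors, eyes, ticket, robot gives the robot as it stands.
- The arm moves only by the tool drive_tool, never from a script. Its argument "deltas" is a list that holds one entry, the list of rows, each a list of 6 numbers: the shift along the tool's x, y, z in mm, then the turn, a rotation vector about the tool's x, y, z in rad. A call has 1 to 8 rows; each row shifts and turns the commanded pose from where the row before left it, along the tool's axes as they then stand; what a row does not reach is not made up. A row lasts 1/12 s, in which the tool goes at most 41.7 mm and 7.16 degrees, less where a joint would pass 70% of its speed; a pose out of reach is approached as far as the arm can. A call is refused whole if a number of a shift passes 41.7 or a number of a turn 0.125, either way. A call with a gripper value outside its range is refused whole. "gripper" is the opening in per cent of the stroke, from 0 (shut) to 100 (fully open), set as the call begins (left out, the last holds). The fingers move at their own pace and stop on an object; "squeeze" is the grip in N (left out, the last holds). Time passes only in rows, so rows that do not move let the fingers close. It gives the time, the measured TCP pose, the force, the opening and the grip force at its end, in the units of the state.
- sensors.get_obs(): the state, without advancing time (a new reading comes with each control period).
- eyes.camera(name): name is "scene" or "top" or "wrist"; returns a dict with "img" (400x640x3 uint8, red, green, blue), "fov_y" (degrees; the focal length in pixels is half the picture's height over the tangent of half this angle, whatever the lens; pixels are square), "cx", "cy" (the principal point, pixels), "xyz" and "attitude" of the camera in the world; the wrist camera has in their place "hand_eye" (4x4, takes a point from camera to tool coordinates, whose origin is the TCP and whose axes are the flange's). Camera axes: x right, y up, looking along -z (the intrinsics and any distortion apply to the point x, -y, -z); pixel columns grow to the right and rows downward; lengths in m; the calibration is good to about 2 mm. A picture is of the moment at which its call begins: read the wrist's pose just before it. There is no depth.
- ticket.hand_in(): hands the job in; it is judged then, once.
The state is a dict: "time": time; "q": joint angles; "joint_velocities": joint speeds; "joint_torque": joint torques, N m; "position": TCP position; "tool_rot": TCP orientation; "ft_force": force on the tool from outside, world axes, zero at the start; "moment": the same for the moment, N m; "grip_width": finger opening in m; "grip_force": force on a finger pad.
Only numpy, scipy, OpenCV 4.12 (cv2) and the standard library are available. Lean on these libraries where they do the work, as an engineer would, in place of code of your own. Each camera call takes 0.05 s, during which the arm holds its last target. There are 200 camera calls.

TASK

Tidy up after the blood draw: put the needle guard and the pinch clamp into the round metal cup, stand the small white bottle upright in the well of the grey holder, and lay the marker pen flat in the long steel tray. Leave the rolled tourniquet and the stack of swabs where they are.

Things in the scene. Friction and masses are not known exactly. Their poses are not given: they have to be found in the camera images.
- pill_bottle_center (a point): small plain white bottle standing upright, 55 mm tall: round body 30 mm across up to 40 mm height, then a cap 24 mm across. The point is its centre, half-way up (27.5 mm above its foot); z is its upright axis. About 45 g.
- marker_pen_center (a point): dark marker pen lying on the table, 126 mm long, the part that fingers touch 10 mm wide and 11 mm high. The point is the middle of its barrel, about 5.5 mm above what it lies on; its y axis runs along the pen, its x axis level across it. It does not roll.
- needle_cap_center (a point): teal needle guard, a small tapered plastic piece lying down, 34 mm long, 12 mm wide and high. The point is its centre, 6 mm above what it lies on; y along its length, x across.
- pinch_clamp_center (a point): small oblong dark blue pinch clamp with ribs on top, 30 mm long, 12 mm wide and high. The point is its centre, 6 mm above what it lies on; y along its length, x across.
- steel_cup: round open metal cup, fixed to the table, 42 mm high, 66 mm across the rim outside and about 58 mm inside, narrowing to about 50 mm at its floor 3 mm above the table. Origin: centre of its underside, on the table; z up.
- bottle_holder_hole0 (a point): centre of the mouth of the round well in the grey bottle holder, a block 80 x 80 x 28 mm fixed to the table. The well is 46 mm across and 22 mm deep; its mouth is level with the top of the block, 28 mm above the table, its floor 6 mm above the table.
- pen_tray: long narrow steel pen tray with low walls, fixed to the table, outside 60 mm (its x) by 160 mm (its y, along the tray) by 14 mm high (about 16 mm to the top of the rolled rim); walls and floor 3 mm, so inside 54 x 154 mm. Origin: centre of its underside, on the table.
- tourniquet_center (a point): bystander: rolled blue tourniquet with white buckle, 62 x 46 x 24 mm, nearest the robot; the point is in its coil, 12 mm up. Not to be moved.
- swab_stack_center (a point): bystander: white stack of swab packs, 46 mm (its x) by 60 mm (its y) by 28 mm high, at the right of the work; the point is its centre, 14 mm up. Not to be moved.
There are look-alikes about, which are no part of the job. Of the things that look like the part that bears marker_pen_center, take the one that is farthest to the robot's right at the start. Of the things shaped like the part that bears bottle_holder_hole0, the grey one is meant.

How it is judged:
At the end, for the whole second after the job is handed in: Guard and clamp in the cup (within 30 mm of its axis, below 38 mm height); bottle on the floor of the well, within 11 mm of its axis, upright to 0.12 rad; pen flat on the tray floor (within 23 mm across, 16 mm along, 14 mm height, level to 0.07 rad); all at rest (horizontal distance between each of needle_cap_center, pinch_clamp_center and steel_cup below 0.03 m and z of each of needle_cap_center, pinch_clamp_center in the frame of steel_cup below 0.038 m and horizontal distance between pill_bottle_center and bottle_holder_hole0 below 0.011 m and z of pill_bottle_center in the frame of bottle_holder_hole0 below 0.0115 m and angle between pill_bottle_center's own z axis and vertical below 0.12 rad and z of marker_pen_center in the frame of pen_tray below 0.014 m and angle between marker_pen_center's own y axis and vertical between 1.5 and 1.642 rad and x of marker_pen_center in the frame of pen_tray between -0.023 and 0.023 m and y of marker_pen_center in the frame of pen_tray between -0.016 and 0.016 m and linear speed of each of pill_bottle, marker_pen, needle_cap, pinch_clamp below 0.02 m/s); the robot touches nothing.
It fails at once if the tourniquet is moved more than 20 mm (distance of tourniquet_center from where it was at the start of the episode above 0.02 m).
It fails at once if the stack of swabs is moved more than 20 mm (distance of swab_stack_center from where it was at the start of the episode above 0.02 m).
It also fails if it takes over 86 s, if anything falls off the work surface, if the arm or the gripper's body presses on something with over 40 N, if the wrist force passes 120 N, or if a joint passes its speed limit or range.

## Working session

There is one attempt and no reset: what is moved stays moved. The work goes in short steps, Python scripts to look and compute and a tool call to move; the robot and the scene stay as the last step left them, time stands still between calls to the robot, and variables do not carry over. Pictures are saved under pics/ and viewed, at most 14 in all, crops included, and the job is handed in when it is done.

Besides the shell and the picture viewer there is one more tool, called after "Call:" by a JSON object that holds its "api" and its "payload", one argument or row to a line. drive_tool: Moves the arm, as the interface text tells. Its arguments: {"type":"object","properties":{"deltas":{"type":"array"},"gripper":{"type":"number"},"squeeze":{"type":"number"}},"required":["deltas"]}

```bash
ls; mkdir -p pics; python3 - <<'E'
from rig import sensors, eyes, ticket, robot
import cv2
o=sensors.get_obs()
for k,v in o.items(): print(k,v)
print([a for a in dir(robot) if a[0]!='_'], robot.tip_reach)
for n in("scene","top"):
    c=eyes.camera(n); print(n,{k:v for k,v in c.items() if k!='img'})
    cv2.imwrite(f"pics/{n}0.png",c['img'][:,:,::-1])
E
```

```text
pics
time 0.0
q [-1.38450652e+00  5.28492350e-01  1.43392823e+00  1.98205573e-05
  1.18138703e+00 -1.78506392e-01]
joint_velocities [ 0.00055378 -0.00075232  0.00098935 -0.0006915  -0.00154381  0.00026766]
joint_torque [ 1.57083291e-04 -4.40043247e+01 -1.76588291e+01  6.32371707e-02
  5.81593614e-02 -1.61073958e-04]
position [ 0.22287171 -0.58316501  0.24354725]
tool_rot [ 9.83411615e-01  1.81384591e-01  4.85411183e-06 -1.10750693e-03]
ft_force [ 0.26898634 -0.20391626  0.32804616]
moment [ 0.11303407 -0.03673307 -0.01470125]
grip_force 0.0
grip_width 0.08705312119309638
['Unreachable', 'tip_reach'] 0.022
scene {'fov_y': 43.33377285560797, 'cx': 318.07551861959877, 'cy': 207.10802615395292, 'xyz': array([-0.26478442, -0.62218062,  0.61783263]), 'attitude': array([ 0.39365317, -0.23924892, -0.46494635,  0.75605689])}
top {'fov_y': 44.37502716155777, 'cx': 322.34200828918955, 'cy': 200.55240602749234, 'xyz': array([ 0.3523196 , -0.25590964,  1.1229146 ]), 'attitude': array([ 0.0083715 , -0.01794154, -0.6969032 ,  0.71689187])}
```

View pics/top0.png

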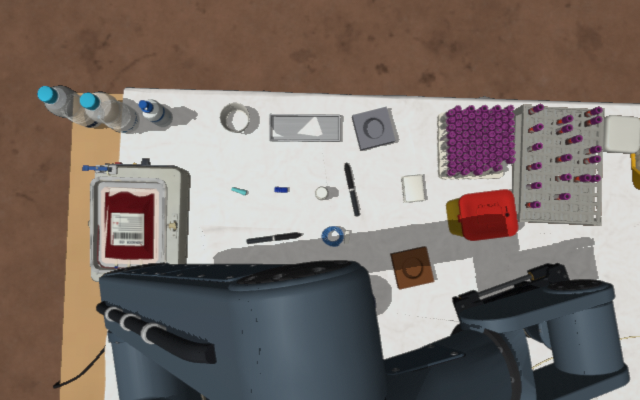

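View pics/scene0.png

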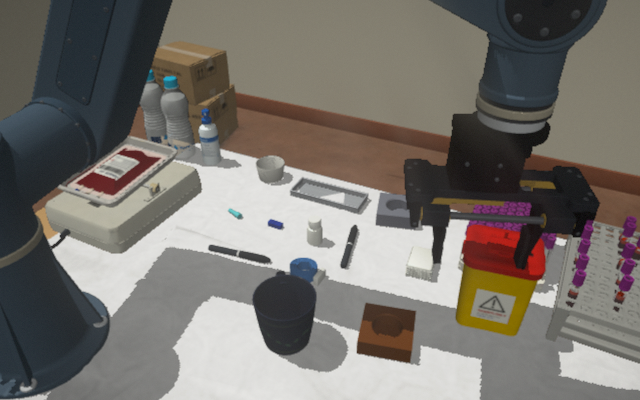

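The top picture has world +x up and the robot's right towards the image right. In it I see:
- **Cup:** (235,118)
- **Tray:** (306,127)
- **Guard:** (240,190)
- **Clamp:** (281,189)
- **Bottle:** (321,193)
- **Swabs:** (413,188)
- **Tourniquet:** (333,236)

Two pairs need telling apart:
- **Pens:** at (352,189) and (275,238). The first is farther right, so that is the one meant.
- **Holders:** grey at (375,128) and brown at (412,267). The grey one is meant.

I'll confirm both in one enlarged crop while measuring.

```bash
cat > h.py <<'E'
import numpy as np, cv2
from scipy.spatial.transform import Rotation as R
from rig import sensors, eyes
def ray(c,px,T=None):
    f=200/np.tan(np.radians(c['fov_y']/2))
    px=np.atleast_2d(px).astype(float)
    d=np.c_[(px[:,0]-c['cx'])/f,-(px[:,1]-c['cy'])/f,-np.ones(len(px))]
    if T is None: M=R.from_quat(c['attitude']).as_matrix(); p=np.array(c['xyz'])
    else: M=T[:3,:3]; p=T[:3,3]
    return p,d@M.T
def at(c,px,z,T=None):
    p,d=ray(c,px,T); return p+d*((z-p[2])/d[:,2])[:,None]
def proj(c,P,T=None):
    f=200/np.tan(np.radians(c['fov_y']/2))
    if T is None: M=R.from_quat(c['attitude']).as_matrix(); p=np.array(c['xyz'])
    else: M=T[:3,:3]; p=T[:3,3]
    q=(np.atleast_2d(P)-p)@M
    return np.c_[c['cx']-f*q[:,0]/q[:,2],c['cy']+f*q[:,1]/q[:,2]]
def wrist():
    o=sensors.get_obs(); c=eyes.camera('wrist')
    T=np.eye(4); T[:3,:3]=R.from_quat(o['tool_rot']).as_matrix(); T[:3,3]=o['position']
    return c,T@np.array(c['hand_eye']),o
def blob(m,box):
    x0,y0,x1,y1=box; s=np.zeros(m.shape,np.uint8); s[y0:y1,x0:x1]=m[y0:y1,x0:x1]
    n,l,st,ce=cv2.connectedComponentsWithStats(s)
    i=1+np.argmax(st[1:,4]); r=cv2.minAreaRect(np.argwhere(l==i)[:,::-1].astype(np.float32))
    return ce[i],r,cv2.boxPoints(r)
E
python3 - <<'E'
from h import *
c=eyes.camera('top'); s=eyes.camera('scene'); im=c['img'][:,:,::-1]
cv2.imwrite('pics/crop.png',cv2.resize(im[90:290,210:440],None,fx=3,fy=3,interpolation=cv2.INTER_CUBIC))
hsv=cv2.cvtColor(c['img'],cv2.COLOR_RGB2HSV); sat=(hsv[...,1]>90).astype(np.uint8); dk=(hsv[...,2]<70).astype(np.uint8)
for n,m,b,z in(('guard',sat,(225,180,255,200),.006),('clamp',sat,(268,180,295,200),.006),('pen',dk,(338,155,365,222),.006),('pen2',dk,(240,228,308,248),.006)):
    ce,r,bp=blob(m,b); w=at(c,bp,z)[:,:2]; e=w[1]-w[0],w[2]-w[1]; L=max(e,key=np.linalg.norm)
    print(n,ce.round(1),at(c,ce,z)[0].round(4),'size',[round(float(np.linalg.norm(k)),4) for k in e],'ang',np.degrees(np.arctan2(L[1],L[0])).round(1))
for n,p,z in(('cuprim',(235,118),.042),('holder',(375,127),.028),('swab',(413,187),.028),('tourn',(333,235),.024),('cap',(321,193),.055)):
    w=at(c,p,z)[0]; print(n,w.round(4),'scene px',proj(s,w)[0].round(0))
print('tray corners',at(c,[(270,115),(342,115),(343,143),(269,142)],.015).round(3).tolist())
E
```

```text
guard [239.1 190.7] [ 0.4111 -0.0804  0.006 ] size [0.0084, 0.0317] ang -110.2
clamp [280.2 189.3] [ 0.417  -0.1737  0.006 ] size [0.025, 0.0091] ang -88.3
pen [348.6 175.9] [ 0.4522 -0.3288  0.006 ] size [0.0108, 0.0557] ang -167.2
pen2 [286.8 236. ] [ 0.3114 -0.1921  0.006 ] size [0.0577, 0.0103] ang -80.8
cuprim [ 0.5701 -0.0715  0.042 ] scene px [270. 163.]
holder [ 0.5622 -0.384   0.028 ] scene px [399. 205.]
swab [ 0.4295 -0.4726  0.028 ] scene px [421. 255.]
tourn [ 0.317  -0.2962  0.024 ] scene px [304. 265.]
cap [ 0.4087 -0.2664  0.055 ] scene px [313. 219.]
tray corners [[0.585, -0.146, 0.015], [0.59, -0.31, 0.015], [0.526, -0.314, 0.015], [0.523, -0.146, 0.015]]
```

View pics/crop.png

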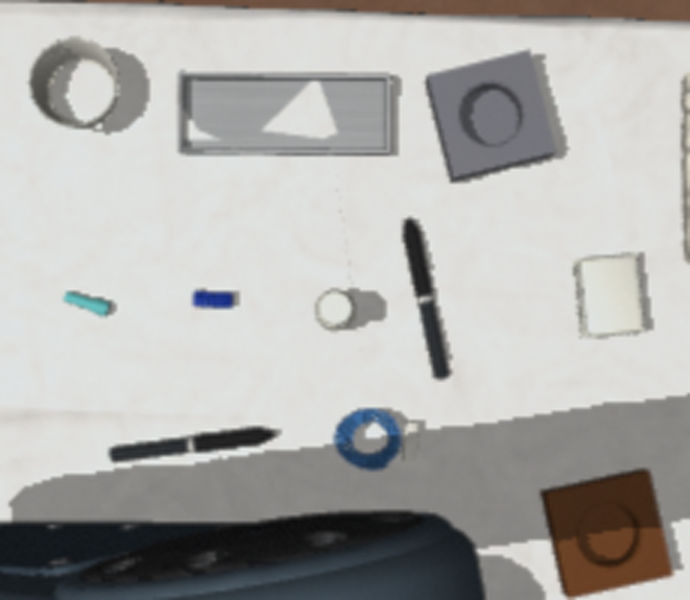

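The crop confirms both choices. The rightmost dark pen runs from crop (411,222) to (442,375), and the grey block with its round well is at (491,114). The brown block and the left pen are the look-alikes. The projections into the scene view agree with what is there, and the sizes agree too. I'll go over the bottle first.

Call:
{"api": "drive_tool", "payload": {
  "deltas": [
    [[28, -23, 4, 0, 0, 0], [28, -23, 4, 0, 0, 0], [28, -23, 4, 0, 0, 0], [28, -23, 4, 0, 0, 0], [28, -23, 4, 0, 0, 0], [28, -23, 4, 0, 0, 0], [28, -23, 4, 0, 0, 0], [28, -23, 4, 0, 0, 0]]
  ]
}}

```text
time: 0.87
position: [0.3671, -0.3304, 0.2124]
tool_rot: [0.983, 0.181, 0.0, 0.0]
ft_force: [0.1, -0.9, -0.5]
grip_width: 0.0872
grip_force: 0.0
```

Call:
{"api": "drive_tool", "payload": {
  "deltas": [
    [[28, -23, 4, 0, 0, 0], [28, -23, 4, 0, 0, 0], [0, 0, 0, 0, 0, 0], [0, 0, 0, 0, 0, 0]]
  ]
}}

```text
time: 1.2
position: [0.403, -0.2671, 0.2043]
tool_rot: [0.983, 0.184, -0.0, -0.0]
ft_force: [-0.1, -1.2, -0.5]
grip_width: 0.0871
grip_force: 0.0
```

```bash
python3 - <<'E'
from h import *
c,T,o=wrist(); print(c['hand_eye'],c['fov_y'],c['cx'],c['cy']); print(o['position'],o['tool_rot'],o['time'])
cv2.imwrite('pics/w1.png',c['img'][:,:,::-1])
for n,P in(('cap',(.409,-.266,.055)),('foot',(.409,-.266,0)),('pen',(.42,-.335,.006)),('well',(.56,-.381,.028)),('clamp',(.417,-.174,.006)),('tourn',(.317,-.296,.02)),('swab',(.43,-.473,.028))): print(n,proj(c,P,T)[0].round(0))
E
```

```text
[[-6.24112943e-05  9.66374623e-01  2.57138261e-01  7.02315557e-02]
 [ 9.99999891e-01  1.79136278e-04 -4.30513395e-04  2.35786628e-04]
 [-4.62100010e-04  2.57138206e-01 -9.66374529e-01 -1.40483960e-01]
 [ 0.00000000e+00  0.00000000e+00  0.00000000e+00  1.00000000e+00]] 70.41621741229108 312.8744250946363 202.26855453454536
[ 0.40299169 -0.26710929  0.20433211] [ 9.83016352e-01  1.83517254e-01 -3.41966345e-04 -3.89158149e-04] 1.2
cap [314. 190.]
foot [314. 181.]
pen [369. 193.]
well [468.  92.]
clamp [243. 147.]
tourn [309. 260.]
swab [483. 231.]
```

View pics/w1.png

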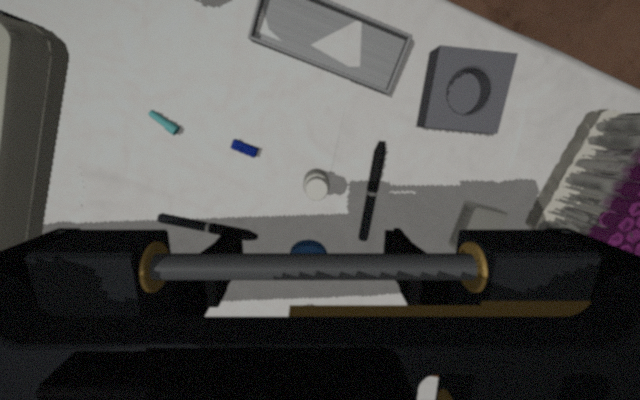

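The wrist view shows the bottle cap at (316,187), the pen's band at (372,190), the well at (467,90), the clamp at (245,147) and the guard at (164,122). All are within 3 px (about 3 mm) of prediction. So the bottle is at about (0.411,-0.267), and I'll go down and grip it.

Call:
{"api": "drive_tool", "payload": {
  "deltas": [
    [[7, 3, 27, 0, 0, 0], [0, 0, 30, 0, 0, 0], [0, 0, 30, 0, 0, 0], [0, 0, 30, 0, 0, 0], [0, 0, 25, 0, 0, 0], [0, 0, 15, 0, 0, 0], [0, 0, 0, 0, 0, 0], [0, 0, 0, 0, 0, 0]]
  ]
}}

```text
time: 1.92
position: [0.4096, -0.2707, 0.047]
tool_rot: [0.984, 0.18, -0.0, -0.0]
ft_force: [0.6, -0.7, -0.3]
grip_width: 0.0869
grip_force: 0.0
```

Call:
{"api": "drive_tool", "payload": {
  "deltas": [
    [[0, 0, 0, 0, 0, 0], [0, 0, 0, 0, 0, 0], [0, 0, 0, 0, 0, 0], [0, 0, 0, 0, 0, 0], [0, 0, 0, 0, 0, 0], [0, 0, 0, 0, 0, 0], [0, 0, 0, 0, 0, 0], [0, 0, 0, 0, 0, 0]]
  ],
  "gripper": 0,
  "squeeze": 12
}}

```text
time: 2.58
position: [0.4102, -0.2694, 0.0477]
tool_rot: [0.983, 0.181, 0.0, 0.0]
ft_force: [0.2, -0.5, 0.3]
grip_width: 0.0415
grip_force: 0.0
```

Call:
{"api": "drive_tool", "payload": {
  "deltas": [
    [[0, 0, 0, 0, 0, 0], [0, 0, 0, 0, 0, 0], [0, 0, 0, 0, 0, 0], [0, 0, 0, 0, 0, 0], [0, 0, 0, 0, 0, 0]]
  ]
}}

```text
time: 3.0
position: [0.41, -0.2692, 0.0475]
tool_rot: [0.983, 0.181, -0.0, -0.0]
ft_force: [0.2, 0.8, 1.5]
grip_width: 0.0284
grip_force: 12.0
```

Call:
{"api": "drive_tool", "payload": {
  "deltas": [
    [[0, 0, -15, 0, 0, 0], [0, 0, -25, 0, 0, 0], [0, 0, -20, 0, 0, 0], [0, 0, 0, 0, 0, 0]]
  ]
}}

```text
time: 3.33
position: [0.4117, -0.271, 0.1104]
tool_rot: [0.983, 0.181, 0.002, 0.003]
ft_force: [0.2, -0.5, 0.0]
grip_width: 0.0287
grip_force: 12.0
```

```bash
cat >> h.py <<'E'
def todo(P,yaw=None):
    "shift in tool axes (mm) to world point P and turn about tool z"
    o=sensors.get_obs(); M=R.from_quat(o['tool_rot']).as_matrix(); y=np.degrees(np.arctan2(M[1,0],M[0,0]))
    print('pos',o['position'].round(4),'yaw',y.round(2),'q1,q6',np.degrees(o['q'][[0,5]]).round(0),'shift mm',((np.array(P)-o['position'])@M*1e3).round(1), '' if yaw is None else f'turn z {np.radians(y-yaw):.3f}')
E
python3 - <<'E'
from h import *
c,T,o=wrist(); print(o['grip_width'])
w=at(c,[(467,90)],.028,T)[0]
cv2.imwrite('pics/w2.png',c['img'][:,:,::-1])
t=eyes.camera('top'); print('well from top',at(t,[(373.7,128)],.028)[0])
todo((.5605,-.381,.108))
print(proj(c,(.5605,-.381,.028),T))
E
```

```text
0.02871635302525373
well from top [ 0.55989156 -0.38111013  0.028     ]
pos [ 0.4104 -0.2698  0.108 ] yaw 20.9 q1,q6 [-46.  23.] shift mm [100.5 157.4   0.4] 
[[522.97085221  85.81334869]]
```

View pics/w2.png

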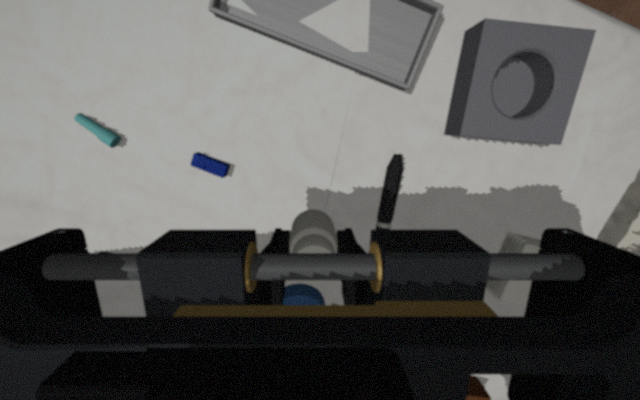

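The bottle is lifted, with its cap at about (314,225). The well mouth is centred at about (522,84), against a prediction of (523,86). Next I'll check where the bottle sits between the pads, using the cap's pixels.

```bash
python3 - <<'E'
from h import *
c=dict(eyes.camera('wrist')); H=np.array(c['hand_eye'])
for x in(0,.005,.01,.015): print(x,proj(c,[(x,0,-.008),(x+.012,0,-.008),(x-.012,0,-.008),(x+.015,0,.007),(x+.015,0,.047)],H).round(0).tolist())
g=cv2.imread('pics/w2.png')[200:260,265:365]
cv2.imwrite('pics/w2c.png',cv2.resize(g,None,fx=7,fy=7,interpolation=cv2.INTER_CUBIC))
E
```

```text
0 [[312.0, 268.0], [312.0, 246.0], [312.0, 289.0], [312.0, 230.0], [312.0, 210.0]]
0.005 [[312.0, 259.0], [312.0, 237.0], [312.0, 280.0], [312.0, 222.0], [312.0, 203.0]]
0.01 [[312.0, 250.0], [312.0, 228.0], [312.0, 271.0], [312.0, 213.0], [312.0, 196.0]]
0.015 [[312.0, 241.0], [312.0, 218.0], [312.0, 263.0], [312.0, 204.0], [312.0, 188.0]]
```

View pics/w2c.png

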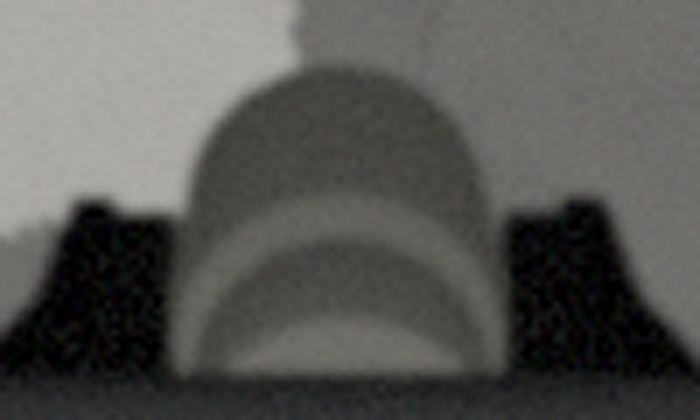

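The foot edge (209), shoulder (227) and cap edge (245) match a bottle centred within about 1 mm of the TCP. Now I'll carry it over the well.

Call:
{"api": "drive_tool", "payload": {
  "deltas": [
    [[10, 16, 0, 0, 0, 0], [20, 31, 0, 0, 0, 0], [20, 31, 0, 0, 0, 0], [20, 31, 0, 0, 0, 0], [19, 31, 0, 0, 0, 0], [10, 17, 0, 0, 0, 0], [0, 0, 0, 0, 0, 0], [0, 0, 0, 0, 0, 0]]
  ]
}}

```text
time: 4.15
position: [0.5582, -0.3805, 0.1052]
tool_rot: [0.983, 0.181, -0.001, -0.001]
ft_force: [0.0, -0.4, -1.4]
grip_width: 0.0285
grip_force: 12.0
```

```bash
python3 - <<'E'
from h import *
todo((.5595,-.381,.0555))
E
```

```text
pos [ 0.5582 -0.3805  0.1052] yaw 20.91 q1,q6 [-44.  25.] shift mm [ 1.1  1.1 49.6]
```

Call:
{"api": "drive_tool", "payload": {
  "deltas": [
    [[0, 1, 15, 0, 0, 0], [0, 0, 15, 0, 0, 0], [0, 0, 12, 0, 0, 0], [0, 0, 10, 0, 0, 0], [0, 0, 0, 0, 0, 0], [0, 0, 0, 0, 0, 0], [0, 0, 0, 0, 0, 0]]
  ]
}}

```text
time: 4.73
position: [0.559, -0.3817, 0.0558]
tool_rot: [0.983, 0.181, 0.0, 0.0]
ft_force: [0.0, -0.5, -0.4]
grip_width: 0.0285
grip_force: 12.0
```

Call:
{"api": "drive_tool", "payload": {
  "deltas": [
    [[0, 0, 0, 0, 0, 0], [0, 0, 0, 0, 0, 0], [0, 0, 0, 0, 0, 0], [0, 0, 0, 0, 0, 0], [0, 0, 0, 0, 0, 0]]
  ],
  "gripper": 55
}}

```text
time: 5.15
position: [0.5591, -0.3818, 0.0559]
tool_rot: [0.983, 0.181, 0.0, 0.0]
ft_force: [-0.1, -0.2, -0.4]
grip_width: 0.0464
grip_force: 0.0
```

Call:
{"api": "drive_tool", "payload": {
  "deltas": [
    [[0, 0, -15, 0, 0, 0], [0, 0, -30, 0, 0, 0], [0, 0, -30, 0, 0, 0], [0, 0, -30, 0, 0, 0], [0, 0, -20, 0, 0, 0], [0, 0, 0, 0, 0, 0]]
  ]
}}

```text
time: 5.65
position: [0.5615, -0.3839, 0.1865]
tool_rot: [0.983, 0.181, 0.003, 0.005]
ft_force: [0.5, -0.9, 0.5]
grip_width: 0.0479
grip_force: 0.0
```

```bash
python3 - <<'E'
from h import *
c,T,o=wrist()
cv2.imwrite('pics/w3.png',c['img'][:,:,::-1])
print(proj(c,[(.56,-.381,.061),(.56,-.381,.028),(.421,-.336,.006)],T).round(0).tolist())
t=eyes.camera('top')
pe=at(t,[(347,164),(351.7,189.7),(357.3,215)],.0055); print(pe.round(4), np.degrees(np.arctan2(*(pe[0]-pe[2])[1::-1])))
tr=at(t,[(270,114.5),(342,114.5),(342,142),(270,142)],.015);print('tray',tr.mean(0))
todo((.421,-.336,.12),10)
E
```

```text
[[308.0, 203.0], [308.0, 195.0], [236.0, 279.0]]
[[ 0.4794 -0.3245  0.0055]
 [ 0.4208 -0.3368  0.0055]
 [ 0.3635 -0.3511  0.0055]] 12.894548170677155
tray [ 0.55710134 -0.22868341  0.015     ]
pos [ 0.5592 -0.3819  0.1815] yaw 20.91 q1,q6 [-44.  25.] shift mm [-112.8  -92.3   61.3] turn z 0.190
```

View pics/w3.png

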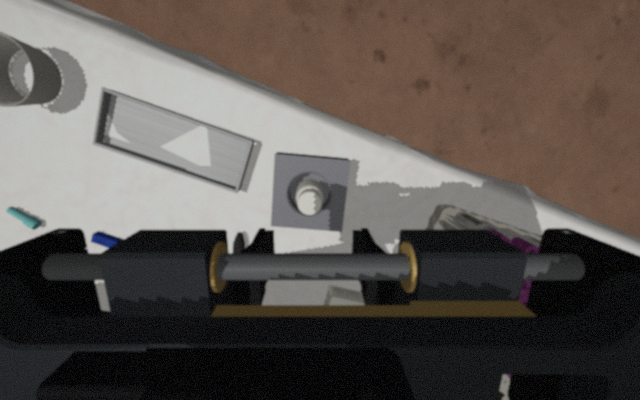

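The bottle stands upright in the well, with its cap at (309,197) inside the mouth. The pen is next, at about (0.422,-0.337) and 13° from x. I'll take one close look with the tool aligned to it.

Call:
{"api": "drive_tool", "payload": {
  "deltas": [
    [[0, 0, 0, 0, 0, 0.07], [0, 0, 0, 0, 0, 0.07], [-29, -16, -4, 0, 0, 0], [-29, -16, -4, 0, 0, 0], [-29, -16, -4, 0, 0, 0], [-29, -16, -4, 0, 0, 0], [-29, -15, -3, 0, 0, 0], [0, 0, 0, 0, 0, 0]]
  ]
}}

```text
time: 6.42
position: [0.3934, -0.332, 0.1974]
tool_rot: [0.994, 0.111, -0.004, -0.005]
ft_force: [-0.4, 0.7, -0.2]
grip_width: 0.0479
grip_force: 0.0
```

```bash
python3 - <<'E'
from h import *
c,T,o=wrist()
cv2.imwrite('pics/w4.png',c['img'][:,:,::-1])
print(proj(c,[(.422,-.3375,.0055),(.483,-.3235,.0055),(.361,-.3515,.0055)],T).round(0).tolist())
g=cv2.cvtColor(c['img'],cv2.COLOR_RGB2GRAY); m=(g<45).astype(np.uint8); m[226:]=0
n,l,st,ce=cv2.connectedComponentsWithStats(m)
for i in range(1,n):
    if st[i,4]>60: print(st[i],ce[i].round(1))
todo((.422,-.3375,.024))
E
```

```text
[[324.0, 164.0], [325.0, 108.0], [324.0, 215.0]]
[ 548   17   92  182 4361] [595.1 120.2]
[414  40  12  18  64] [420.4  48.2]
[320 110   9  53 450] [324.  136.5]
[623 124  17  15  82] [632.2 129.8]
[320 169   8  47 310] [323.9 193.6]
[608 171  32  34 255] [623.  190.1]
[116 217  46   9 313] [137.9 221.7]
[166 220  50   6 231] [186.6 223. ]
pos [ 0.3964 -0.3343  0.1979] yaw 12.76 q1,q6 [-52.  25.] shift mm [ 24.8   9.9 173.7]
```

View pics/w4.png

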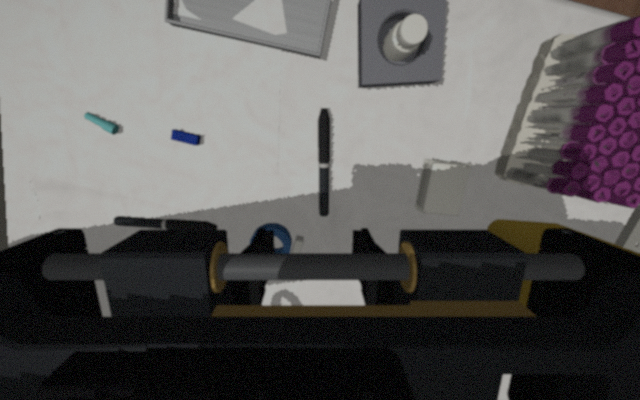

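The pen runs along column 324 from row 108 to row 216, exactly as predicted. Its centre is (0.422,-0.3375) and the yaw is aligned, so I'll go down and grip.

Call:
{"api": "drive_tool", "payload": {
  "deltas": [
    [[13, 5, 25, 0, 0, 0], [12, 5, 30, 0, 0, 0], [0, 0, 35, 0, 0, 0], [0, 0, 35, 0, 0, 0], [0, 0, 25, 0, 0, 0], [0, 0, 15, 0, 0, 0], [0, 0, 8, 0, 0, 0], [0, 0, 0, 0, 0, 0]]
  ]
}}

```text
time: 7.13
position: [0.4264, -0.3402, 0.024]
tool_rot: [0.994, 0.112, -0.001, -0.002]
ft_force: [0.4, -0.1, -0.4]
grip_width: 0.048
grip_force: 0.0
```

Call:
{"api": "drive_tool", "payload": {
  "deltas": [
    [[0, 0, 0, 0, 0, 0], [0, 0, 0, 0, 0, 0], [0, 0, 0, 0, 0, 0], [0, 0, 0, 0, 0, 0], [0, 0, 0, 0, 0, 0], [0, 0, 0, 0, 0, 0], [0, 0, 0, 0, 0, 0], [0, 0, 0, 0, 0, 0]]
  ],
  "gripper": 0,
  "squeeze": 20
}}

```text
time: 7.8
position: [0.4267, -0.3412, 0.0269]
tool_rot: [0.994, 0.112, 0.0, 0.0]
ft_force: [-0.6, -0.3, 1.4]
grip_width: 0.0099
grip_force: 20.0
```

Call:
{"api": "drive_tool", "payload": {
  "deltas": [
    [[0, 0, 0, 0, 0, 0], [0, 0, 0, 0, 0, 0]]
  ]
}}

```text
time: 7.97
position: [0.4267, -0.3412, 0.0269]
tool_rot: [0.994, 0.112, 0.0, 0.0]
ft_force: [0.1, -0.0, 4.6]
grip_width: 0.0099
grip_force: 20.0
```

The pen is gripped at 9.9 mm width with 20 N. The TCP ended about 4 mm ahead along the pen, so the pen's middle lies at about -4 mm in tool x. I'll lift, and work out the tray pose from picture w3.

Call:
{"api": "drive_tool", "payload": {
  "deltas": [
    [[0, 0, -10, 0, 0, 0], [0, 0, -25, 0, 0, 0], [0, 0, -30, 0, 0, 0], [0, 0, -30, 0, 0, 0], [0, 0, 0, 0, 0, -0.12], [0, 0, 0, 0, 0, -0.12], [0, 0, 0, 0, 0, -0.12], [0, 0, 0, 0, 0, -0.12]]
  ]
}}

```text
time: 8.63
position: [0.4267, -0.3412, 0.1225]
tool_rot: [0.938, 0.348, 0.0, 0.0]
ft_force: [0.1, 0.5, 0.4]
grip_width: 0.0097
grip_force: 20.0
```

Call:
{"api": "drive_tool", "payload": {
  "deltas": [
    [[0, 0, 0, 0, 0, -0.12], [0, 0, 0, 0, 0, -0.12], [0, 0, 0, 0, 0, -0.12], [0, 0, 0, 0, 0, -0.12], [0, 0, 0, 0, 0, -0.12], [0, 0, 0, 0, 0, -0.12], [0, 0, 0, 0, 0, -0.12], [0, 0, 0, 0, 0, 0]]
  ]
}}

```text
time: 9.3
position: [0.4265, -0.3411, 0.122]
tool_rot: [0.716, 0.699, -0.0, 0.0]
ft_force: [-0.3, -0.4, -0.1]
grip_width: 0.0097
grip_force: 20.0
```

```bash
python3 - <<'E'
from h import *
c,T,o=wrist()
cv2.imwrite('pics/w5.png',c['img'][:,:,::-1])
M=np.eye(4); M[:3,:3]=R.from_euler('zx',[20.91,180],degrees=True).as_matrix(); M[:3,3]=(.5592,-.3819,.1815)
T3=M@np.array(c['hand_eye'])
def rep(w):
    print((w*1e3).round(0).tolist(),'centre',w.mean(0).round(4),'sides',[round(float(np.linalg.norm(w[i]-w[i-1])),3) for i in range(4)],'axis',np.degrees(np.arctan2(*((w[0]+w[3]-w[1]-w[2])[1::-1]))).round(1))
rep(at(c,[(105,88),(260,142),(242,192),(95,143)],.016,T3))
t=eyes.camera('top'); rep(at(t,[(270,114.5),(342,114.5),(342.5,142),(270,142)],.015))
cv2.imwrite('pics/t5.png',cv2.resize(t['img'][95:160,220:400,::-1],None,fx=4,fy=4,interpolation=cv2.INTER_CUBIC))
todo((.5565,-.229,.1),90)
E
```

```text
[[735.0, -225.0, 16.0], [630.0, -349.0, 16.0], [587.0, -309.0, 16.0], [691.0, -186.0, 16.0]] centre [ 0.6607 -0.2672  0.016 ] sides [0.058, 0.163, 0.059, 0.161] axis 49.9
[[586.0, -146.0, 15.0], [591.0, -310.0, 15.0], [528.0, -312.0, 15.0], [523.0, -148.0, 15.0]] centre [ 0.5571 -0.229   0.015 ] sides [0.063, 0.164, 0.063, 0.165] axis 91.8
pos [ 0.4266 -0.3411  0.1219] yaw 88.33 q1,q6 [-50. -49.] shift mm [115.9 126.5  21.9] turn z -0.029
```

View pics/w5.png

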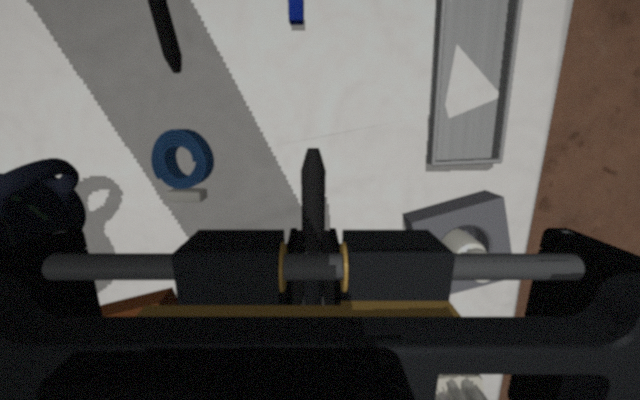

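View pics/t5.png

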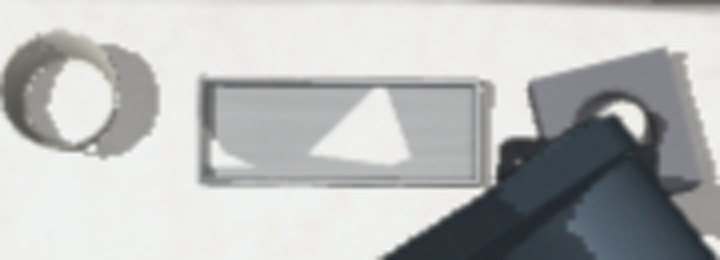

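Picture w5 shows the pen held in line with the tool, its tip at (313,150), and the tray's near end at (428–500,165). In t5 the tray rim spans crop (202,78) to (488,185), parallel to the picture rows, so its axis is about 91–92°. I'll fix my w3 rotation and cross-check.

```bash
python3 - <<'E'
from h import *
c,T,o=wrist(); H=np.array(c['hand_eye'])
M=np.eye(4); M[:3,:3]=R.from_euler('ZX',[20.91,180],degrees=True).as_matrix(); M[:3,3]=(.5592,-.3819,.1815)
def rep(w):
    print('centre',w.mean(0).round(4),'sides',[round(float(np.linalg.norm(w[i]-w[i-1])),3) for i in range(4)],'axis',np.degrees(np.arctan2(*((w[0]+w[3]-w[1]-w[2])[1::-1]))).round(1))
rep(at(c,[(105,88),(260,142),(242,192),(95,143)],.016,M@H))
t=eyes.camera('top'); rep(at(t,[(220+202/4,95+78/4),(220+488/4,95+80/4),(220+488/4,95+185/4),(220+200/4,95+184/4)],.015))
for k in(-.008,-.004,0): print(k,proj(c,(.063+k,0,.0214),H))
print('near end of tray',at(c,[(428,165),(500,162)],.016,T).round(4).tolist())
E
```

```text
centre [ 0.5583 -0.2287  0.016 ] sides [0.058, 0.163, 0.059, 0.161] axis 91.7
centre [ 0.5578 -0.2289  0.015 ] sides [0.061, 0.163, 0.06, 0.163] axis 91.5
-0.008 [[312.36943845 154.00144115]]
-0.004 [[312.36573446 146.80900253]]
0 [[312.36198227 139.52298116]]
near end of tray [[0.528, -0.3063, 0.016], [0.5902, -0.3055, 0.016]]
```

Both views agree that the tray's centre is (0.558,-0.2288) and its axis is 91.6°. The pen's middle is about 5 mm behind the TCP. I'll carry it over.

Call:
{"api": "drive_tool", "payload": {
  "deltas": [
    [[0, 0, 0, 0, 0, -0.057], [12, 15, 0, 0, 0, 0], [25, 30, 0, 0, 0, 0], [25, 30, 0, 0, 0, 0], [25, 30, 0, 0, 0, 0], [25, 29, 0, 0, 0, 0], [0, 0, 0, 0, 0, 0], [0, 0, 0, 0, 0, 0]]
  ]
}}

```text
time: 10.17
position: [0.5583, -0.2232, 0.1215]
tool_rot: [0.695, 0.719, -0.0, 0.0]
ft_force: [-0.7, -0.0, 0.1]
grip_width: 0.0094
grip_force: 20.0
```

Call:
{"api": "drive_tool", "payload": {
  "deltas": [
    [[0, 0, 20, 0, 0, 0], [0, 0, 30, 0, 0, 0], [0, 0, 15, 0, 0, 0], [0, 0, 0, 0, 0, 0], [0, 0, 0, 0, 0, 0], [0, 0, 0, 0, 0, 0]]
  ]
}}

```text
time: 10.67
position: [0.5571, -0.2262, 0.0574]
tool_rot: [0.697, 0.717, 0.0, 0.001]
ft_force: [-0.4, -0.3, -0.6]
grip_width: 0.0095
grip_force: 20.0
```

```bash
python3 - <<'E'
from h import *
todo((.558,-.224,.032),91.6)
E
```

```text
pos [ 0.5571 -0.2262  0.0574] yaw 91.68 q1,q6 [-33. -34.] shift mm [ 2.2  1.  25.4] turn z 0.001
```

Call:
{"api": "drive_tool", "payload": {
  "deltas": [
    [[2, 1, 12, 0, 0, 0], [0, 0, 8, 0, 0, 0], [0, 0, 4, 0, 0, 0], [0, 0, 0, 0, 0, 0], [0, 0, 0, 0, 0, 0]]
  ]
}}

```text
time: 11.08
position: [0.5578, -0.2228, 0.0322]
tool_rot: [0.696, 0.718, -0.0, -0.0]
ft_force: [-0.6, 0.0, 0.1]
grip_width: 0.0095
grip_force: 20.0
```

Call:
{"api": "drive_tool", "payload": {
  "deltas": [
    [[0, 0, 0, 0, 0, 0], [0, 0, 0, 0, 0, 0], [0, 0, 0, 0, 0, 0], [0, 0, 0, 0, 0, 0], [0, 0, 0, 0, 0, 0]]
  ],
  "gripper": 17
}}

```text
time: 11.5
position: [0.5581, -0.2231, 0.0328]
tool_rot: [0.696, 0.718, 0.0, 0.0]
ft_force: [0.6, 0.7, 0.9]
grip_width: 0.0145
grip_force: 0.0
```

Call:
{"api": "drive_tool", "payload": {
  "deltas": [
    [[0, 0, -8, 0, 0, 0], [0, 0, -12, 0, 0, 0], [0, 0, -30, 0, 0, 0], [0, 0, -35, 0, 0, 0], [0, 0, -35, 0, 0, 0], [0, 0, 0, 0, 0, 0], [0, 0, 0, 0, 0, 0]]
  ]
}}

```text
time: 12.08
position: [0.5597, -0.224, 0.1564]
tool_rot: [0.696, 0.718, 0.001, 0.004]
ft_force: [0.1, -0.4, -0.8]
grip_width: 0.0149
grip_force: 0.0
```

```bash
python3 - <<'E'
from h import *
c,T,o=wrist()
t=eyes.camera('top')
a=cv2.resize(t['img'][95:205,220:400,::-1],None,fx=4,fy=4,interpolation=cv2.INTER_CUBIC)
cv2.imwrite('pics/t6.png',a)
todo((.417,-.174,.15),2)
E
```

```text
pos [ 0.5575 -0.2227  0.1529] yaw 91.78 q1,q6 [-32. -34.] shift mm [  53.1 -139.     2.9] turn z 1.567
```

View pics/t6.png

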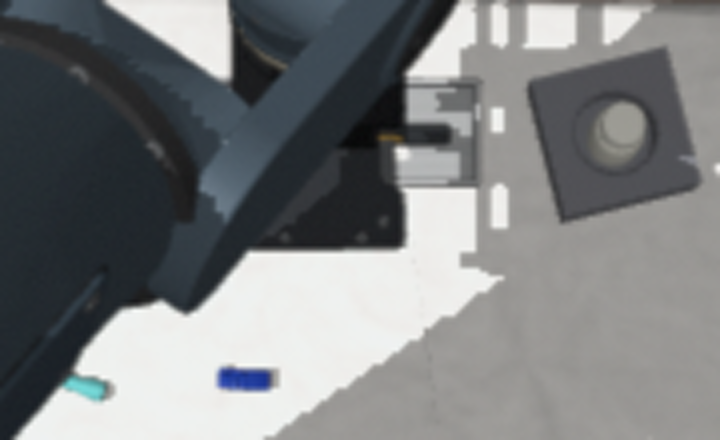

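The pen lies in the tray, its end at crop (450,133) inside the rim, and the bottle is in the well at (625,125). The clamp's axis (about 91.7°) matches the tool's current yaw, so I go over it now and locate the clamp and guard numerically in the wrist view.

Call:
{"api": "drive_tool", "payload": {
  "deltas": [
    [[7, -28, -6, 0, 0, 0], [7, -28, -6, 0, 0, 0], [7, -28, -6, 0, 0, 0], [6, -28, -6, 0, 0, 0], [6, -27, -6, 0, 0, 0], [0, 0, 0, 0, 0, 0], [0, 0, 0, 0, 0, 0], [0, 0, 0, 0, 0, 0]]
  ],
  "gripper": 45
}}

```text
time: 12.85
position: [0.4184, -0.1946, 0.182]
tool_rot: [0.696, 0.718, 0.0, -0.0]
ft_force: [-0.8, 0.1, -0.5]
grip_width: 0.0386
grip_force: 0.0
```

```bash
cat > cg.py <<'E'
from h import *
c,T,o=wrist(); hsv=cv2.cvtColor(c['img'],cv2.COLOR_RGB2HSV)
for n,lo,hi,g in(('guard',(78,60,40),(100,255,255),(.411,-.0804,.006)),('clamp',(112,110,30),(130,255,255),(.417,-.1737,.006))):
    m=cv2.inRange(hsv,lo,hi); m[226:]=0
    try:
        p=proj(c,g,T)[0].astype(int); b=(max(p[0]-60,0),max(p[1]-60,0),min(p[0]+60,640),min(p[1]+60,400))
        ce,r,bp=blob(m,b)
    except ValueError: print(n,'none near',p); continue
    w=at(c,bp,.006,T)[:,:2]; e=w[1]-w[0],w[2]-w[1]; L=max(e,key=np.linalg.norm)
    P=at(c,r[0],.006,T)[0]
    print(n,ce.round(0),'rect',np.round(r[0],0),P.round(4),'size',[round(float(np.linalg.norm(k)),4) for k in e],'ang',(np.degrees(np.arctan2(L[1],L[0]))%180).round(1))
    todo((P[0],P[1],.024),np.degrees(np.arctan2(L[1],L[0]))%180)
cv2.imwrite('pics/cg.png',c['img'][:,:,::-1])
E
python3 cg.py
```

```text
guard [309.  83.] rect [310.  82.] [ 0.4126 -0.0796  0.006 ] size [0.0335, 0.0103] ang 71.7
pos [ 0.4189 -0.1949  0.182 ] yaw 91.77 q1,q6 [-39. -41.] shift mm [115.4  -2.8 158. ] turn z 0.351
clamp [312. 173.] rect [312. 174.] [ 0.4173 -0.1756  0.006 ] size [0.0288, 0.0093] ang 86.8
pos [ 0.4189 -0.1949  0.182 ] yaw 91.77 q1,q6 [-39. -41.] shift mm [ 19.3  -1.1 158. ] turn z 0.087
```

Clamp at (0.4173,-0.1756) and guard at (0.4126,-0.0796), agreeing with the top view within 2 mm and with the right sizes. I'll grip the clamp.

Call:
{"api": "drive_tool", "payload": {
  "deltas": [
    [[19, -1, 15, 0, 0, 0.05], [0, 0, 30, 0, 0, 0], [0, 0, 35, 0, 0, 0], [0, 0, 35, 0, 0, 0], [0, 0, 25, 0, 0, 0], [0, 0, 13, 0, 0, 0], [0, 0, 5, 0, 0, 0], [0, 0, 0, 0, 0, 0]]
  ]
}}

```text
time: 13.57
position: [0.4168, -0.1753, 0.0233]
tool_rot: [0.714, 0.701, -0.0, -0.001]
ft_force: [0.4, -0.6, 0.7]
grip_width: 0.0388
grip_force: 0.0
```

Call:
{"api": "drive_tool", "payload": {
  "deltas": [
    [[0, 0, 0, 0, 0, 0], [0, 0, 0, 0, 0, 0], [0, 0, 0, 0, 0, 0], [0, 0, 0, 0, 0, 0], [0, 0, 0, 0, 0, 0], [0, 0, 0, 0, 0, 0], [0, 0, 0, 0, 0, 0], [0, 0, 0, 0, 0, 0]]
  ],
  "gripper": 0,
  "squeeze": 15
}}

```text
time: 14.23
position: [0.4167, -0.1755, 0.0248]
tool_rot: [0.714, 0.7, 0.0, 0.0]
ft_force: [0.9, -1.1, 1.8]
grip_width: 0.0116
grip_force: 15.0
```

Call:
{"api": "drive_tool", "payload": {
  "deltas": [
    [[0, 0, -10, 0, 0, 0], [0, 0, -25, 0, 0, 0], [0, 0, -30, 0, 0, 0], [0, 0, -25, 0, 0, 0], [0, 0, 0, 0, 0, 0], [0, 0, 0, 0, 0, 0]]
  ]
}}

```text
time: 14.73
position: [0.4171, -0.1758, 0.1163]
tool_rot: [0.714, 0.7, 0.0, 0.002]
ft_force: [-0.8, 0.3, -0.2]
grip_width: 0.0117
grip_force: 15.0
```

```bash
python3 - <<'E'
from h import *
t=eyes.camera('top')
print('cup',at(t,[(234.7,117.7)],.042)[0])
todo((.571,-.0705,.115))
E
```

```text
cup [ 0.57073862 -0.07083678  0.042     ]
pos [ 0.4164 -0.1753  0.1152] yaw 88.91 q1,q6 [-37. -36.] shift mm [107.8 152.6   0.3]
```

The clamp is held at 11.7 mm and lifted. I'll stand off before the cup for one close look at its rim.

Call:
{"api": "drive_tool", "payload": {
  "deltas": [
    [[5, 15, -4, 0, 0, 0], [10, 32, -4, 0, 0, 0], [10, 32, -4, 0, 0, 0], [10, 32, -4, 0, 0, 0], [10, 32, -4, 0, 0, 0], [3, 10, 0, 0, 0, 0], [0, 0, 0, 0, 0, 0], [0, 0, 0, 0, 0, 0]]
  ]
}}

```text
time: 15.45
position: [0.5687, -0.1296, 0.1328]
tool_rot: [0.713, 0.701, -0.001, -0.002]
ft_force: [-0.4, -0.0, 0.9]
grip_width: 0.0117
grip_force: 15.0
```

```bash
python3 - <<'E'
from h import *
c,T,o=wrist(); im=c['img'][:,:,::-1].copy()
a=np.linspace(0,2*np.pi,25)
for k,(x,y) in enumerate(proj(c,np.c_[.571+.033*np.cos(a),-.0708+.033*np.sin(a),0*a+.042],T)): cv2.circle(im,(int(x),int(y)),1,(0,0,255),-1)
cv2.imwrite('pics/w7.png',im); todo((.571,-.0708,.115))
E
```

```text
pos [ 0.5678 -0.1298  0.1329] yaw 88.92 q1,q6 [-24. -23.] shift mm [59.   2.2 18. ]
```

View pics/w7.png

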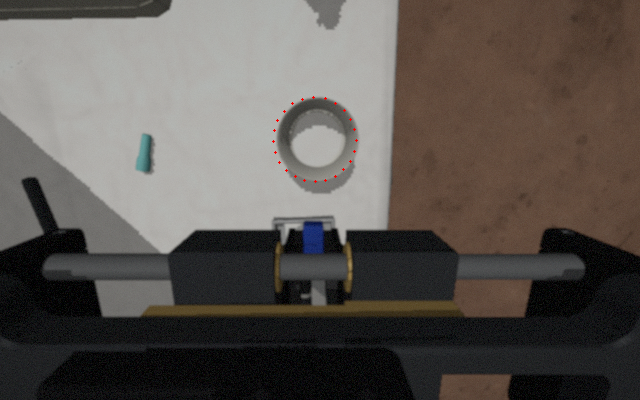

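The red overlay sits on the cup's rim, centred at about (316,140). The clamp is held at (313,238), and the cup is confirmed at (0.572,-0.071). I'll lower the clamp into it.

Call:
{"api": "drive_tool", "payload": {
  "deltas": [
    [[20, 1, 0, 0, 0, 0], [25, 1, 0, 0, 0, 0], [14, 1, 0, 0, 0, 0], [0, 0, 0, 0, 0, 0], [0, 0, 20, 0, 0, 0], [0, 0, 30, 0, 0, 0], [0, 0, 22, 0, 0, 0], [0, 0, 10, 0, 0, 0]]
  ]
}}

```text
time: 16.17
position: [0.572, -0.0719, 0.0499]
tool_rot: [0.714, 0.7, -0.001, -0.002]
ft_force: [0.0, -0.0, -0.1]
grip_width: 0.0116
grip_force: 15.0
```

Call:
{"api": "drive_tool", "payload": {
  "deltas": [
    [[0, 0, 0, 0, 0, 0], [0, 0, 0, 0, 0, 0]]
  ]
}}

```text
time: 16.33
position: [0.5741, -0.072, 0.0524]
tool_rot: [0.714, 0.7, -0.0, -0.0]
ft_force: [-0.4, -0.7, 0.9]
grip_width: 0.012
grip_force: 15.0
```

Call:
{"api": "drive_tool", "payload": {
  "deltas": [
    [[0, 0, 0, 0, 0, 0], [0, 0, 0, 0, 0, 0], [0, 0, 0, 0, 0, 0], [0, 0, 0, 0, 0, 0], [0, 0, 0, 0, 0, 0]]
  ],
  "gripper": 20
}}

```text
time: 16.75
position: [0.5748, -0.0714, 0.0533]
tool_rot: [0.714, 0.7, 0.0, 0.001]
ft_force: [0.5, -0.3, -0.2]
grip_width: 0.0172
grip_force: 0.0
```

Call:
{"api": "drive_tool", "payload": {
  "deltas": [
    [[0, 0, -15, 0, 0, 0], [0, 0, -30, 0, 0, 0], [0, 0, -30, 0, 0, 0], [0, 0, -35, 0, 0, 0], [0, 0, -20, 0, 0, 0], [0, 0, 0, 0, 0, 0]]
  ]
}}

```text
time: 17.25
position: [0.5776, -0.0722, 0.1879]
tool_rot: [0.714, 0.7, 0.003, 0.005]
ft_force: [0.4, -0.6, 0.7]
grip_width: 0.0175
grip_force: 0.0
```

```bash
python3 - <<'E'
from h import *
todo((.4126,-.105,.18),70.5)
E
```

```text
pos [ 0.5776 -0.0722  0.1879] yaw 88.93 q1,q6 [-18. -17.] shift mm [ -35.9 -164.4    6.3] turn z 0.322
```

Call:
{"api": "drive_tool", "payload": {
  "deltas": [
    [[-7, -33, 1, 0, 0, 0], [-7, -33, 1, 0, 0, 0], [-7, -33, 1, 0, 0, 0], [-7, -33, 1, 0, 0, 0], [-7, -30, 1, 0, 0, 0.08], [0, 0, 0, 0, 0, 0.12], [0, 0, 0, 0, 0, 0.12], [0, 0, 0, 0, 0, 0]]
  ],
  "gripper": 45
}}

```text
time: 17.92
position: [0.411, -0.1032, 0.1772]
tool_rot: [0.817, 0.576, -0.0, -0.0]
ft_force: [-0.2, -0.2, -0.3]
grip_width: 0.0389
grip_force: 0.0
```

Call:
{"api": "drive_tool", "payload": {
  "deltas": [
    [[0, 0, 0, 0, 0, 0], [0, 0, 0, 0, 0, 0]]
  ]
}}

```text
time: 18.08
position: [0.4119, -0.1032, 0.1773]
tool_rot: [0.815, 0.579, -0.0, -0.0]
ft_force: [0.8, 0.4, 0.3]
grip_width: 0.0391
grip_force: 0.0
```

```bash
python3 cg.py
```

```text
guard [306. 173.] rect [306. 172.] [ 0.4127 -0.0806  0.006 ] size [0.0098, 0.0334] ang 70.6
pos [ 0.412  -0.1032  0.1774] yaw 70.72 q1,q6 [-29. -10.] shift mm [ 21.6  -6.8 153.4] turn z 0.001
clamp none near [336 244]
```

Call:
{"api": "drive_tool", "payload": {
  "deltas": [
    [[11, -3, 15, 0, 0, 0], [11, -4, 30, 0, 0, 0], [0, 0, 35, 0, 0, 0], [0, 0, 33, 0, 0, 0], [0, 0, 23, 0, 0, 0], [0, 0, 12, 0, 0, 0], [0, 0, 5, 0, 0, 0], [0, 0, 0, 0, 0, 0]]
  ]
}}

```text
time: 18.8
position: [0.4122, -0.0798, 0.0235]
tool_rot: [0.816, 0.578, -0.001, -0.001]
ft_force: [-0.4, -0.3, 0.7]
grip_width: 0.0389
grip_force: 0.0
```

Call:
{"api": "drive_tool", "payload": {
  "deltas": [
    [[0, 0, 0, 0, 0, 0], [0, 0, 0, 0, 0, 0], [0, 0, 0, 0, 0, 0], [0, 0, 0, 0, 0, 0], [0, 0, 0, 0, 0, 0], [0, 0, 0, 0, 0, 0], [0, 0, 0, 0, 0, 0], [0, 0, 0, 0, 0, 0]]
  ],
  "gripper": 0,
  "squeeze": 12
}}

```text
time: 19.47
position: [0.4129, -0.0803, 0.025]
tool_rot: [0.816, 0.578, 0.0, 0.001]
ft_force: [0.4, 0.1, 5.7]
grip_width: 0.012
grip_force: 12.0
```

Call:
{"api": "drive_tool", "payload": {
  "deltas": [
    [[0, 0, -10, 0, 0, 0], [0, 0, -25, 0, 0, 0], [0, 0, -35, 0, 0, 0], [0, 0, -35, 0, 0, 0], [0, 0, 0, 0, 0, 0], [0, 0, 0, 0, 0, 0]]
  ]
}}

```text
time: 19.97
position: [0.4136, -0.0807, 0.1312]
tool_rot: [0.816, 0.578, 0.001, 0.002]
ft_force: [-0.7, 0.5, -0.4]
grip_width: 0.0121
grip_force: 12.0
```

```bash
python3 - <<'E'
from h import *
todo((.572,-.071,.13),70.7)
E
```

```text
pos [ 0.4136 -0.0807  0.1312] yaw 70.59 q1,q6 [-26.  -7.] shift mm [ 61.8 146.1   1.9] turn z -0.002
```

The guard is held at 12.1 mm. I'll carry it over the cup, let the arm settle, then lower it.

Call:
{"api": "drive_tool", "payload": {
  "deltas": [
    [[6, 15, 0, 0, 0, 0], [13, 31, 0, 0, 0, 0], [13, 31, 0, 0, 0, 0], [13, 31, 0, 0, 0, 0], [13, 30, 0, 0, 0, 0], [4, 8, 0, 0, 0, 0], [0, 0, 0, 0, 0, 0], [0, 0, 0, 0, 0, 0]]
  ]
}}

```text
time: 20.63
position: [0.5688, -0.0697, 0.1275]
tool_rot: [0.816, 0.578, -0.002, -0.002]
ft_force: [-0.5, 0.5, -0.8]
grip_width: 0.0124
grip_force: 12.0
```

Call:
{"api": "drive_tool", "payload": {
  "deltas": [
    [[0, 0, 0, 0, 0, 0], [0, 0, 0, 0, 0, 0]]
  ]
}}

```text
time: 20.8
position: [0.5684, -0.07, 0.1287]
tool_rot: [0.816, 0.577, -0.001, -0.002]
ft_force: [-0.6, -0.8, -0.3]
grip_width: 0.0123
grip_force: 12.0
```

```bash
python3 - <<'E'
from h import *
todo((.572,-.071,.052),70.7)
E
```

```text
pos [ 0.5684 -0.07    0.1287] yaw 70.54 q1,q6 [-18.   1.] shift mm [ 0.3  4.  76.7] turn z -0.003
```

Call:
{"api": "drive_tool", "payload": {
  "deltas": [
    [[0, 3, 20, 0, 0, 0], [0, 0, 30, 0, 0, 0], [0, 0, 18, 0, 0, 0], [0, 0, 7, 0, 0, 0], [0, 0, 0, 0, 0, 0], [0, 0, 0, 0, 0, 0]]
  ]
}}

```text
time: 21.3
position: [0.5733, -0.0714, 0.0548]
tool_rot: [0.816, 0.578, -0.0, -0.0]
ft_force: [-0.5, 0.7, -0.2]
grip_width: 0.0124
grip_force: 12.0
```

Call:
{"api": "drive_tool", "payload": {
  "deltas": [
    [[0, 0, 0, 0, 0, 0], [0, 0, 0, 0, 0, 0], [0, 0, 0, 0, 0, 0], [0, 0, 0, 0, 0, 0], [0, 0, 0, 0, 0, 0]]
  ],
  "gripper": 20
}}

```text
time: 21.72
position: [0.574, -0.0714, 0.0552]
tool_rot: [0.816, 0.578, 0.0, 0.0]
ft_force: [-0.1, -0.1, 0.7]
grip_width: 0.0169
grip_force: 0.0
```

Call:
{"api": "drive_tool", "payload": {
  "deltas": [
    [[0, 0, -15, 0, 0, 0], [0, 0, -30, 0, 0, 0], [0, 0, -35, 0, 0, 0], [0, 0, -35, 0, 0, 0], [0, 0, -20, 0, 0, 0], [-30, 0, 0, 0, 0, 0], [-35, 0, 0, 0, 0, 0], [-35, 0, 0, 0, 0, 0]]
  ]
}}

```text
time: 22.38
position: [0.5404, -0.1659, 0.1907]
tool_rot: [0.815, 0.579, 0.0, 0.001]
ft_force: [0.7, 0.2, 0.8]
grip_width: 0.0176
grip_force: 0.0
```

Call:
{"api": "drive_tool", "payload": {
  "deltas": [
    [[-35, 0, 0, 0, 0, 0], [-35, 0, 0, 0, 0, 0], [0, 0, 0, 0, 0, 0], [0, 0, 0, 0, 0, 0], [0, 0, 0, 0, 0, 0]]
  ]
}}

```text
time: 22.8
position: [0.5169, -0.2313, 0.1895]
tool_rot: [0.817, 0.577, 0.0, -0.0]
ft_force: [0.8, 0.3, -0.7]
grip_width: 0.0174
grip_force: 0.0
```

```bash
python3 - <<'E'
from h import *
c,T,o=wrist(); im=c['img'][:,:,::-1].copy(); print(o['position'],np.abs(o['joint_velocities']).max())
cv2.imwrite('pics/w8.png',im)
E
```

```text
[ 0.5169144  -0.23131943  0.18954332] 0.02627223057509674
```

View pics/w8.png

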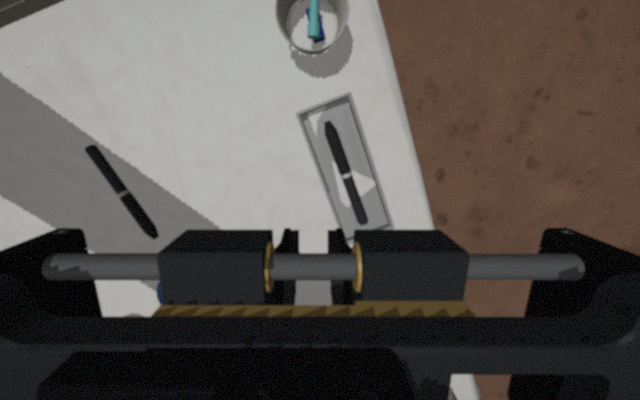

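The guard (314,20) and clamp are in the cup, and the pen lies in the tray from (327,122) to (364,223). I'll measure the pen in the tray frame and move forward for one closer look into the cup.

Call:
{"api": "drive_tool", "payload": {
  "deltas": [
    [[30, 0, 0, 0, 0, 0], [35, 0, 0, 0, 0, 0], [20, 0, 0, 0, 0, 0], [0, 0, 0, 0, 0, 0], [0, 0, 0, 0, 0, 0], [0, 0, 0, 0, 0, 0]]
  ]
}}

```text
time: 23.35
position: [0.5456, -0.1507, 0.1896]
tool_rot: [0.816, 0.579, -0.0, 0.0]
ft_force: [0.1, 0.1, 0.2]
grip_width: 0.0177
grip_force: 0.0
```

```bash
python3 - <<'E'
from h import *
c,T,o=wrist(); H=np.array(c['hand_eye'])
M=np.eye(4); M[:3,:3]=R.from_quat((.817,.577,0,0)).as_matrix(); M[:3,3]=(.5169,-.2313,.1895); T8=M@H
pe=at(c,[(327,122),(364,223)],.0095,T8); tc=at(c,[(300,112),(351,96)],.016,T8)
a=np.radians(91.6); y=np.array([np.cos(a),np.sin(a)]); x=np.array([y[1],-y[0]])
d=pe[:,:2]-(.558,-.2288); print('pen ends in tray x,y',(d@x).round(4),(d@y).round(4)); d=tc[:,:2]-(.558,-.2288); print('tray far corners',(d@x).round(4),(d@y).round(4))
p=proj(c,(.572,-.071,.02),T)[0].astype(int); print(p,o['position'])
w=c['img'][:,:,::-1]; x0=min(max(p[0]-40,0),560); y0=min(max(p[1]-40,0),320)
A=cv2.resize(w[y0:y0+80,x0:x0+80],(400,400),interpolation=cv2.INTER_CUBIC)
s=eyes.camera('scene')['img'][:,:,::-1]; B=cv2.resize(s[140:280,230:370+70],(400,267),interpolation=cv2.INTER_CUBIC)
m=np.zeros((400,800,3),np.uint8); m[:,:400]=A; m[:267,400:]=B; cv2.imwrite('pics/fin.png',m)
E
```

```text
pen ends in tray x,y [0.0005 0.0013] [ 0.0629 -0.0617]
tray far corners [-0.0229  0.0326] [0.0828 0.0784]
[311 112] [ 0.54557746 -0.15069181  0.18958252]
```

View pics/fin.png

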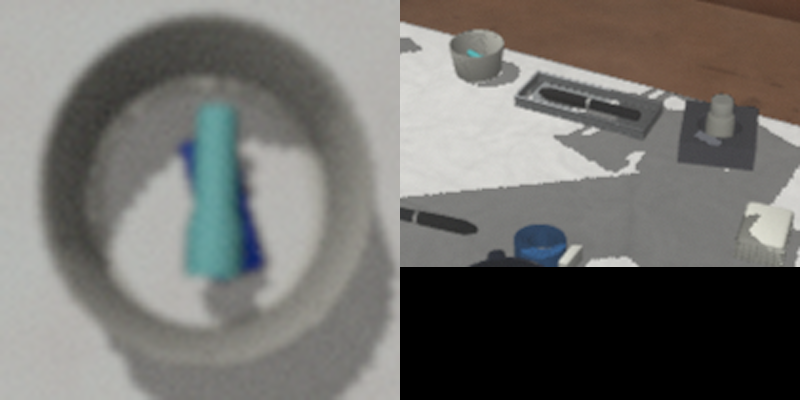

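In the cup (left half) the guard lies across the clamp near the axis, at crop (215,190), well below the rim. The pen is centred in the tray, with its ends at y = +63 and -62 mm and x at about 1 mm. The bottle stands in the well, and the tourniquet and swabs are undisturbed.

```bash
python3 -c "
from rig import ticket
print(ticket.hand_in())"
```

```text
the job is handed in; nothing more can be done
None
```

I handed the job in at about 23 s of the 86 s allowed. The guard and clamp are in the cup, the bottle stands in the grey holder's well, and the pen lies flat in the tray. I never touched the tourniquet or swabs. The hand-in returned no verdict, so this rests on my last pictures and measurements.

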